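# Angle a duct rail past the post into the punching bay

### The job

Push the metal rail with orange and black end caps across the bench into the blue three-walled bay, working it past the yellow post that stands at the mouth: angle one end in behind the post, then push the other end round, until the whole rail lies flat inside the bay with nothing sticking out past the front ends of its side walls. Only push it along the bench, never lift or tip it, leave the other things on the bench where they are, and come away from it at the end.

Things in the scene. Friction and masses are not known exactly. Their poses are not given: they have to be found in the camera images.
- bay: Fixed blue bay on the bench, open towards its own -y and to the top: a back wall and two side walls, 12 mm thick, 32 mm high, no raised floor (a grey patch marks it). Origin on the bench at the middle of the mouth (the line joining the front ends of the side walls). x runs along the mouth, y into the bay. Inside it measures 184 mm along x (side walls' inner faces at x = -92 and +92 mm) and 70 mm deep (back wall's inner face at y = 70 mm).
- post: Fixed yellow upright post with a black band, 24 mm diameter, 55 mm tall, rigid; origin at its foot. It stands 16 to 20 mm in front of the mouth line and 57 to 63 mm to one side of the mouth's middle: in some starts on the bay's -x side, in others on its +x side. The other side has only a flush dark socket disc, which is no obstacle.
- rail: Straight rigid rail, loose, 160 mm long, 28 mm wide, 30 mm high, 0.3 to 0.55 kg, sliding on the bench with friction. Lies flat; origin under its middle at bench height; x along its length towards the orange cap, z up. It starts 145 to 180 mm in front of the mouth, roughly parallel to it. Either end may go in behind the post.
- rail_orange_end (a point): Centre of the rail's orange end face (80 mm from the middle, 15 mm up).
- rail_black_end (a point): Centre of the rail's black end face (80 mm from the middle, 15 mm up).
- bracket_a: Angle bracket (steel L-shaped, foot 50 x 30 mm, 50 mm tall), standing behind the bay. Origin under its middle. Leave it alone.
- bracket_b: Second such angle bracket (50 x 30 mm, 50 mm tall), standing behind the bay. Leave it alone.
- sealant: Small pale can, 44 mm diameter, 75 mm tall. Origin under its middle. Leave it alone.
- wrench: Wrench lying on the bench, about 180 mm long. Leave it alone.
- mallet: Hammer lying on the bench, about 260 mm long. Leave it alone.
- rivet_tray: Blue open tray 100 x 140 x 35 mm. Origin under its middle. Leave it alone.
- tape_weight: Dark steel disc weight, 60 mm diameter, 40 mm tall. Origin under its middle. Leave it alone.
Mind the look-alikes: they are no part of the job. What is shaped like the rail but green is not meant.

How it is judged:
By the outcome, as a careful person would: the job done as asked, in the order asked, and still so for the second after the job is handed in, with the robot touching nothing.
It also fails if it takes over 67 s, if anything falls off the work surface, if the arm or the gripper's body presses on something with over 40 N, if the wrist force passes 120 N, or if a joint passes its speed limit or range.

### The arm

A 6-joint arm with a two-finger parallel gripper is mounted at the origin on the work surface. World frame = base frame: x ahead of the robot, y to its left, z up, the work surface at z = 0. Lengths are in m, angles in rad, forces in N, time in s.
With the tool pointing down it reaches from about 0.375 to 0.975 m from the base axis. Payload 3.8 kg.
Tool frame: the origin (TCP) lies midway between the tips of the shut fingers; the grasp point (between the pads) lies 19 mm behind it (robot.hold_point_z is the distance from the TCP to the grasp point, in m); z points along the fingers, x is the direction in which the jaws open and shut, and the axes are right-handed (so a half turn about z gives the same grasp; the last joint's range is limited). The gripper opens to 88 mm and grips with 3 to 60 N. Pads are 18 mm wide; open, the fingers measure 123 mm over their backs; the gripper's body (75 mm by 187 mm) begins 45 mm behind the grasp point.
Start: joints at [1.298, 0.264, 1.604, -0, 1.274, -0.037], TCP at [0.158, 0.656, 0.239] pointing down, gripper open.
Joint ranges: [-2.63, 2.63], [-0.94, 2.18], [0.31, 2.57], [-1.31, 4.45], [0, 2.66], [-2.55, 2.55]. Speed limits (rad/s): [2.57, 2.57, 3.14, 3.14, 3.14, 3.14].

### API

Orientations are given as a 3x3 rotation matrix whose columns are the frame's x, y, z axes.
In Python, from workcell import robot gives the robot as it stands.
- The arm moves only by the shell command python3 -m crank 'ROWS' [FORCE]. ROWS is JSON, a list of rows, each an object of numbers: "wx", "wy", "wz": the turn, a rotation vector about the tool's x, y, z in rad; "dx", "dy", "dz": the shift along the tool's x, y, z in cm; "jaw": the opening, from 0 (shut) to 1 (fully open). In form: [{"wx": .., "wy": .., "wz": .., "dx": .., "dy": .., "dz": .., "jaw": ..}, ...]. A call has exactly 10 rows; each row shifts and turns the pose as measured when the row begins, along the tool's axes as they then stand; what a row does not reach is not made up. A row lasts 1/12 s, in which the tool goes at most 41.7 mm and 7.16 degrees, less where a joint would pass 70% of its speed; a pose out of reach is approached as far as the arm can. A call with a gripper value outside its range is refused whole. The fingers move at their own pace and stop on an object; FORCE is the grip in N (left out, the last holds). Time passes only in rows, so rows that do not move let the fingers close, or fill a call up. It gives the time, the measured TCP pose, the force and the opening at its end, in the units of the state.
- robot.observe(): the state, without advancing time (a new reading comes with each control period).
- robot.snapshot(name): name is "side" or "top" or "wrist"; returns (picture, depth): 400x640x3 uint8, red, green, blue; 400x640 float32, m along the optical axis (not along the pixel's ray), 0 where there is no reading.
- robot.camera_info(name): a dict with "K" (3x3 intrinsics, pixels), "R" (3x3) and "t" (3): a world point X has camera coordinates R X + t. Camera axes: x right, y down, z forward; pixel columns grow to the right and rows downward; lengths in m; the calibration is good to about 2 mm. A picture is of the moment at which its call begins: read the wrist's pose just before it. camera_info takes no time and is no camera call; for the wrist camera it gives the pose at the moment of the call.
- robot.hand_in(): hands the job in, once; it reports no verdict.
The state is a dict: "clock": time; "q": joint angles; "qd": joint speeds; "joint_efforts": joint torques, N m; "tool_pos": TCP position; "orientation": TCP orientation; "ft_force": force on the tool from outside, world axes, zero at the start; "wrist_torque": the same for the moment, N m; "opening": finger opening in m.
Only numpy, scipy, OpenCV 4.12 (cv2) and the standard library are available. Lean on these libraries where they do the work, as an engineer would, in place of code of your own. Each camera call takes 0.05 s, during which the arm holds its last target. There are 200 camera calls.

## Working session

There is one attempt and no reset: what is moved stays moved. The work goes in short steps, Python scripts to look and compute and a shell command to move; the robot and the scene stay as the last step left them, time stands still between calls to the robot, and variables do not carry over. Pictures are saved under pics/ and viewed, about 8 in all and at most 12, crops included, and the job is handed in when it is done.

```bash
mkdir -p pics; cat > h.py <<'E'
import numpy as np, cv2
from workcell import robot
def snap(n,f):
    p,d=robot.snapshot(n); cv2.imwrite('pics/'+f+'.png',p[:,:,::-1]); np.save('pics/'+f+'.npy',d); return p,d
def ray(n,u,v,z):
    c=robot.camera_info(n);K,R,t=map(np.array,(c['K'],c['R'],c['t']))
    d=R.T@np.linalg.inv(K)@[u,v,1]; o=-R.T@t
    return o+d*(z-o[2])/d[2]
E
python3 - <<'E'
from h import *
s=robot.observe();print(s)
p,d=snap('top','top1');c=robot.camera_info('top');print(c)
print(ray('top',0,0,0),ray('top',639,0,0),ray('top',0,399,0))
E
```

```text
{'clock': 0.0, 'q': array([ 1.29810564e+00,  2.64747746e-01,  1.60538049e+00,  3.22356846e-05,
        1.27367403e+00, -3.69216127e-02]), 'qd': array([-0.00187369, -0.00058534, -0.00182874, -0.00013955,  0.00069248,
        0.00209949]), 'joint_efforts': array([ 1.17645304e-03, -5.02103698e+01, -3.56886292e+01,  7.28847203e-02,
        2.89383181e-02, -1.62510055e-04]), 'tool_pos': array([0.1574887 , 0.6556421 , 0.23738813]), 'orientation': array([[ 2.33599370e-01,  9.72332733e-01, -6.24784240e-04],
       [ 9.72330429e-01, -2.33600179e-01, -2.11966171e-03],
       [-2.20696617e-03, -1.12345088e-04, -9.99997558e-01]]), 'ft_force': array([0.07163514, 0.76322211, 0.57126195]), 'wrist_torque': array([ 0.00484672,  0.05292847, -0.01828179]), 'opening': 0.0874801962894009}
{'K': array([[492.00041057,   0.        , 321.81500351],
       [  0.        , 492.00041057, 189.44741062],
       [  0.        ,   0.        ,   1.        ]]), 'R': array([[ 0.01522116, -0.99985112,  0.00812748],
       [-0.99671391, -0.01581917, -0.07944269],
       [ 0.07955943, -0.00689156, -0.9968063 ]]), 't': array([0.0120838 , 0.57935849, 1.30199278])}
[1.1007899  0.93368075 0.        ] [ 1.13532179 -0.87224636  0.        ] [0.01331569 0.86085404 0.        ]
```

View pics/top1.png

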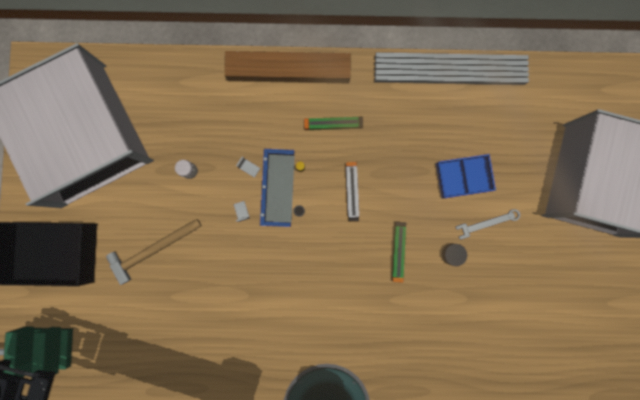

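```bash
python3 - <<'E'
from h import *
p=cv2.imread('pics/top1.png')
c=p[135:240,245:375]
cv2.imwrite('pics/c1.png',cv2.resize(c,None,fx=6,fy=5.7,interpolation=cv2.INTER_CUBIC) if 0 else cv2.resize(c,(780,630))[:600])
E
```

```text
(no output)
```

View pics/c1.png

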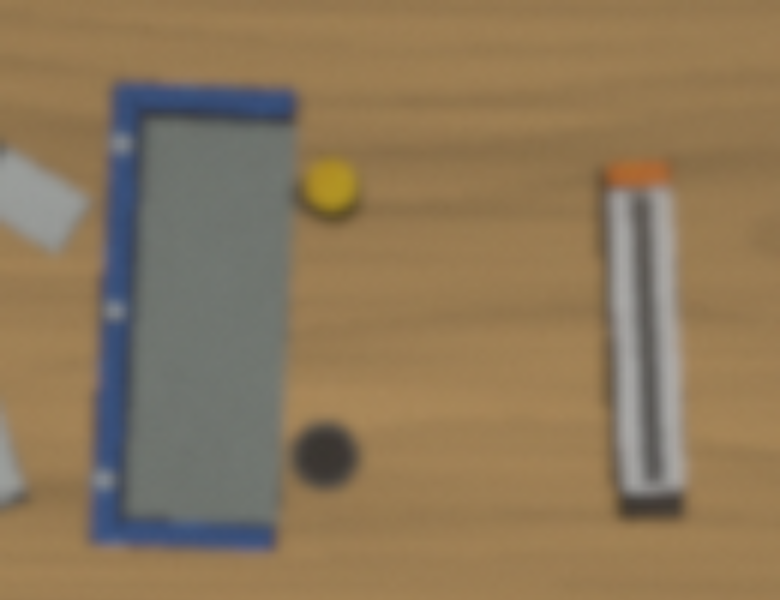

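```bash
python3 - <<'E'
from h import *
def P(x,y,z): return ray('top',245+(x+.5)/6-.5,135+(y+.5)/6-.5,z)
for n,x,y,z in [('fU',296,92,.032),('fL',273,547,.032),('bU',117,83,.032),('bL',92,543,.032),('post',330,184,.055),('socket',325,456,0),('o1',605,163,.03),('o2',668,163,.03),('b2',683,515,.03),('b1',621,517,.03)]:
    print(n,P(x,y,z).round(4))
s=np.array([P(296,92,.032),P(273,547,.032)]);print('mid',s.mean(0), np.linalg.norm(s[0]-s[1]))
o=(P(605,163,.03)+P(668,163,.03))/2;b=(P(683,515,.03)+P(621,517,.03))/2
print('rail',o,b,(o+b)/2,np.linalg.norm(o-b))
snap('side','side1')
E
```

```text
fU [0.6839 0.0978 0.032 ]
fL [0.4803 0.104  0.032 ]
bU [0.6866 0.1781 0.032 ]
bL [0.4808 0.1841 0.032 ]
post [0.6396 0.0809 0.055 ]
socket [0.5221 0.083  0.    ]
o1 [ 0.6543 -0.0413  0.03  ]
o2 [ 0.6548 -0.0695  0.03  ]
b2 [ 0.4972 -0.0777  0.03  ]
b1 [ 0.4959 -0.0502  0.03  ]
mid [0.58207485 0.1009185  0.032     ] 0.20370711373475
rail [ 0.65456851 -0.05539207  0.03      ] [ 0.49658736 -0.06395379  0.03      ] [ 0.57557793 -0.05967293  0.03      ] 0.15821297870956044
```

View pics/side1.png

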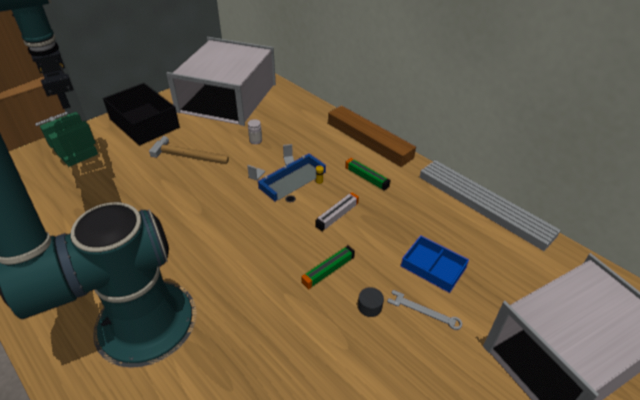

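```bash
cat >> h.py <<'E'
# bay frame (mm): origin and axes in world
BO=np.array([.582,.101]); BA=np.deg2rad(-1.7)
BX=np.array([np.cos(BA),np.sin(BA)]); BY=np.array([-BX[1],BX[0]])
def tow(bx,by): return BO+(bx*BX+by*BY)/1e3
def tob(p): d=np.array(p[:2])-BO; return np.array([d@BX,d@BY])*1e3
def pose():
    s=robot.observe(); R=s['orientation']
    return np.array([*s['tool_pos'],np.arctan2(R[1,0],R[0,0])]),s
def rows(wps,n,jaw=1,start=None):
    """wps: world (x,y,z,yaw) waypoints, n: rows per leg; prints tool-frame rows (cm, rad)"""
    a=pose()[0] if start is None else np.array(start); 
    for b,k in zip(wps,n):
        b=np.array(b); st=(b-a)/k
        for i in range(k):
            y=a[3]+st[3]*i; c,s=np.cos(y),np.sin(y)
            dx=c*st[0]+s*st[1]; dy=s*st[0]-c*st[1]
            print('dx %.2f dy %.2f dz %.2f wz %.3f'%(dx*100,dy*100,-st[2]*100,-st[3]))
        a=b
def stat():
    p,s=pose(); print('t',round(s['clock'],2),'tcp',p[:3].round(4),'yaw',np.rad2deg(p[3]).round(2),'bay',tob(p).round(1),'F',s['ft_force'].round(1),'open',s['opening'].round(4),'z',s['orientation'][:,2].round(3))
E
python3 - <<'E'
from h import *
stat()
g=pose()[0]; T=np.array([.578,-.105,.237,np.deg2rad(3.1)])
m=g+(T-g)*.45; m[3]=np.deg2rad(76.5-70)
rows([m],[10])
E
```

```text
Traceback (most recent call last):
  File "h.py", line 28, in stat
    p,s=pose(); print('t',round(s['clock'],2),'tcp',p[:3].round(4),'yaw',np.rad2deg(p[3]).round(2),'bay',tob(p).round(1),'F',s['ft_force'].round(1),'open',s['opening'].round(4),'z',s['orientation'][:,2].round(3))
                                                                                                                                                           ^^^^^^^^^^^^^^^^^^
AttributeError: 'float' object has no attribute 'round'
```

```bash
sed -i "s/s\['opening'\].round(4)/round(s['opening'],4)/" h.py
python3 - <<'E'
from h import *
stat()
g=pose()[0]; T=np.array([.578,-.105,.237,np.deg2rad(3.1)])
m=g+(T-g)*.45; m[3]=np.deg2rad(76.5-70)
rows([m],[10])
E
```

```text
t 0.1 tcp [0.1575 0.6557 0.2375] yaw 76.49 bay [-440.8  541.9] F [-0.  -0.3 -1.1] open 0.0881 z [-0.001 -0.002 -1.   ]
dx -2.89 dy 2.64 dz 0.00 wz 0.122
dx -2.54 dy 2.97 dz 0.00 wz 0.122
dx -2.16 dy 3.26 dz 0.00 wz 0.122
dx -1.75 dy 3.50 dz 0.00 wz 0.122
dx -1.31 dy 3.69 dz 0.00 wz 0.122
dx -0.85 dy 3.82 dz 0.00 wz 0.122
dx -0.38 dy 3.89 dz 0.00 wz 0.122
dx 0.10 dy 3.91 dz 0.00 wz 0.122
dx 0.57 dy 3.87 dz 0.00 wz 0.122
dx 1.04 dy 3.77 dz 0.00 wz 0.122
```

```bash
python3 -m crank '[{"dx":-2.9,"dy":2.6,"wz":0.12,"jaw":1},{"dx":-2.5,"dy":3.0,"wz":0.12,"jaw":1},{"dx":-2.2,"dy":3.3,"wz":0.12,"jaw":1},{"dx":-1.7,"dy":3.5,"wz":0.12,"jaw":1},{"dx":-1.3,"dy":3.7,"wz":0.12,"jaw":1},{"dx":-0.9,"dy":3.8,"wz":0.12,"jaw":1},{"dx":-0.4,"dy":3.9,"wz":0.12,"jaw":1},{"dx":0.1,"dy":3.9,"wz":0.12,"jaw":1},{"dx":0.6,"dy":3.9,"wz":0.12,"jaw":1},{"dx":1.0,"dy":3.8,"wz":0.12,"jaw":1}]'
python3 - <<'E'
from h import *
stat()
rows([[.578,-.108,.15,np.deg2rad(3.1)]],[10])
E
```

```text
t 0.1 tcp [0.1575 0.6557 0.2375] yaw 76.49 bay [-440.8  541.9] F [-0.  -0.3 -1.1] open 0.0881 z [-0.001 -0.002 -1.   ]
dx -6.44 dy 5.87 dz 0.88 wz 0.128
dx -5.64 dy 6.65 dz 0.88 wz 0.128
dx -4.75 dy 7.31 dz 0.88 wz 0.128
dx -3.77 dy 7.86 dz 0.88 wz 0.128
dx -2.74 dy 8.28 dz 0.88 wz 0.128
dx -1.66 dy 8.56 dz 0.88 wz 0.128
dx -0.55 dy 8.70 dz 0.88 wz 0.128
dx 0.57 dy 8.70 dz 0.88 wz 0.128
dx 1.67 dy 8.56 dz 0.88 wz 0.128
dx 2.75 dy 8.27 dz 0.88 wz 0.128invalid input
```

```bash
python3 -m crank '[{"wx":0,"wy":0,"wz":0.12,"dx":-2.9,"dy":2.6,"dz":0,"jaw":1},{"wx":0,"wy":0,"wz":0.12,"dx":-2.5,"dy":3.0,"dz":0,"jaw":1},{"wx":0,"wy":0,"wz":0.12,"dx":-2.2,"dy":3.3,"dz":0,"jaw":1},{"wx":0,"wy":0,"wz":0.12,"dx":-1.7,"dy":3.5,"dz":0,"jaw":1},{"wx":0,"wy":0,"wz":0.12,"dx":-1.3,"dy":3.7,"dz":0,"jaw":1},{"wx":0,"wy":0,"wz":0.12,"dx":-0.9,"dy":3.8,"dz":0,"jaw":1},{"wx":0,"wy":0,"wz":0.12,"dx":-0.4,"dy":3.9,"dz":0,"jaw":1},{"wx":0,"wy":0,"wz":0.12,"dx":0.1,"dy":3.9,"dz":0,"jaw":1},{"wx":0,"wy":0,"wz":0.12,"dx":0.6,"dy":3.9,"dz":0,"jaw":1},{"wx":0,"wy":0,"wz":0.12,"dx":1.0,"dy":3.8,"dz":0,"jaw":1}]'
python3 - <<'E'
from h import *
stat()
rows([[.578,-.108,.15,np.deg2rad(3.1)]],[10])
E
```

```text
clock: 0.93
tool_pos: [0.3435, 0.3005, 0.2302]
orientation: [[0.995, 0.095, -0.006], [0.095, -0.995, -0.008], [-0.007, 0.008, -1.0]]
ft_force: [0.3, -0.5, 0.4]
opening: 0.0884
t 0.93 tcp [0.3435 0.3005 0.2302] yaw 5.44 bay [-244.3  192.3] F [ 0.3 -0.5  0.4] open 0.0884 z [-0.006 -0.008 -1.   ]
dx 1.95 dy 4.29 dz 0.80 wz 0.004
dx 1.96 dy 4.28 dz 0.80 wz 0.004
dx 1.98 dy 4.27 dz 0.80 wz 0.004
dx 2.00 dy 4.26 dz 0.80 wz 0.004
dx 2.02 dy 4.26 dz 0.80 wz 0.004
dx 2.03 dy 4.25 dz 0.80 wz 0.004
dx 2.05 dy 4.24 dz 0.80 wz 0.004
dx 2.07 dy 4.23 dz 0.80 wz 0.004
dx 2.09 dy 4.22 dz 0.80 wz 0.004
dx 2.10 dy 4.21 dz 0.80 wz 0.004
```

```bash
sed -i "s/^def stat():/def stat():\n    R=pose()[1]['orientation']; w=R.T@np.cross(R[:,2],[0,0,-1]); print('level wx %.3f wy %.3f'%(w[0],w[1]))/" h.py
python3 -m crank '[{"wx":0,"wy":0,"wz":0,"dx":1.8,"dy":3.7,"dz":0.3,"jaw":1},{"wx":0,"wy":0,"wz":0,"dx":1.8,"dy":3.7,"dz":0.3,"jaw":1},{"wx":0,"wy":0,"wz":0,"dx":1.8,"dy":3.7,"dz":0.3,"jaw":1},{"wx":0,"wy":0,"wz":0,"dx":1.8,"dy":3.7,"dz":0.3,"jaw":1},{"wx":0,"wy":0,"wz":0,"dx":1.8,"dy":3.7,"dz":0.3,"jaw":1},{"wx":0,"wy":0,"wz":0,"dx":1.8,"dy":3.7,"dz":0.3,"jaw":1},{"wx":0,"wy":0,"wz":0,"dx":1.8,"dy":3.7,"dz":0.3,"jaw":1},{"wx":0,"wy":0,"wz":0,"dx":1.8,"dy":3.7,"dz":0.3,"jaw":1},{"wx":0,"wy":0,"wz":0,"dx":1.8,"dy":3.7,"dz":0.3,"jaw":1},{"wx":0,"wy":0,"wz":0,"dx":1.8,"dy":3.7,"dz":0.3,"jaw":1}]'
python3 - <<'E'
from h import *
stat()
rows([[.578,-.108,.04,np.deg2rad(3.1)]],[10])
E
```

```text
clock: 1.77
tool_pos: [0.5513, -0.0596, 0.2002]
orientation: [[0.996, 0.088, -0.006], [0.088, -0.996, -0.006], [-0.006, 0.006, -1.0]]
ft_force: [0.3, 0.3, 0.2]
opening: 0.0882
level wx 0.006 wy 0.006
t 1.77 tcp [ 0.5513 -0.0596  0.2002] yaw 5.05 bay [ -25.9 -161.4] F [0.3 0.3 0.2] open 0.0882 z [-0.006 -0.006 -1.   ]
dx 0.22 dy 0.51 dz 1.60 wz 0.003
dx 0.22 dy 0.51 dz 1.60 wz 0.003
dx 0.23 dy 0.50 dz 1.60 wz 0.003
dx 0.23 dy 0.50 dz 1.60 wz 0.003
dx 0.23 dy 0.50 dz 1.60 wz 0.003
dx 0.23 dy 0.50 dz 1.60 wz 0.003
dx 0.23 dy 0.50 dz 1.60 wz 0.003
dx 0.23 dy 0.50 dz 1.60 wz 0.003
dx 0.24 dy 0.50 dz 1.60 wz 0.003
dx 0.24 dy 0.50 dz 1.60 wz 0.003
```

```bash
python3 -m crank '[{"wx":0.006,"wy":0.006,"wz":0.01,"dx":0.6,"dy":1.3,"dz":0.3,"jaw":1},{"wx":0,"wy":0,"wz":0.01,"dx":0.6,"dy":1.3,"dz":0.5,"jaw":1},{"wx":0,"wy":0,"wz":0.01,"dx":0.6,"dy":1.3,"dz":1,"jaw":1},{"wx":0,"wy":0,"wz":0,"dx":0.6,"dy":1.3,"dz":1.5,"jaw":1},{"wx":0,"wy":0,"wz":0,"dx":0,"dy":0,"dz":3,"jaw":1},{"wx":0,"wy":0,"wz":0,"dx":0,"dy":0,"dz":3,"jaw":1},{"wx":0,"wy":0,"wz":0,"dx":0,"dy":0,"dz":3,"jaw":1},{"wx":0,"wy":0,"wz":0,"dx":0,"dy":0,"dz":3,"jaw":1},{"wx":0,"wy":0,"wz":0,"dx":0,"dy":0,"dz":2,"jaw":1},{"wx":0,"wy":0,"wz":0,"dx":0,"dy":0,"dz":1,"jaw":1}]'
python3 - <<'E'
from h import *
stat()
# plan push arc: bay-frame rail centre path, theta (bay) 4.8 -> 35, arc length S
c=np.array([-1.7,-160.7]); th=np.deg2rad(4.8); N=30; S=139; wp=[]
for i in range(N+1):
    n=np.array([-np.sin(th),np.cos(th)])
    t=c-24*n; wp.append([*tow(*t),.008,th+BA])
    if i%10==0: print('c',c.round(1),np.rad2deg(th).round(1),'tcp',np.round(wp[-1],4))
    th+=np.deg2rad(30)/N; c=c+n*S/N
E
```

```text
clock: 2.6
tool_pos: [0.586, -0.1252, 0.0103]
orientation: [[0.999, 0.044, 0.007], [0.044, -0.999, -0.004], [0.006, 0.004, -1.0]]
ft_force: [-0.8, -0.3, 0.1]
opening: 0.0879
level wx 0.004 wy -0.006
t 2.6 tcp [ 0.586  -0.1252  0.0103] yaw 2.5 bay [  10.7 -226. ] F [-0.8 -0.3  0.1] open 0.0879 z [ 0.007 -0.004 -1.   ]
c [  -1.7 -160.7] 4.8 tcp [ 0.5768 -0.0835  0.008   0.0541]
c [  -9.2 -115. ] 14.8 tcp [ 0.5749 -0.0371  0.008   0.2286]
c [-24.5 -71.4] 24.8 tcp [0.5648 0.0083 0.008  0.4032]
c [-47.1 -31. ] 34.8 tcp [0.5471 0.0513 0.008  0.5777]
```

```bash
python3 -m crank '[{"wx":0.004,"wy":-0.006,"wz":-0.01,"dx":-0.2,"dy":-1,"dz":0.1,"jaw":1},{"wx":0,"wy":0,"wz":0,"dx":-0.2,"dy":-1.2,"dz":0,"jaw":1},{"wx":0,"wy":0,"wz":0,"dx":-0.2,"dy":-1.2,"dz":0,"jaw":1},{"wx":0,"wy":0,"wz":0,"dx":-0.1,"dy":-0.6,"dz":0,"jaw":1},{"wx":0,"wy":0,"wz":-0.018,"dx":0,"dy":-0.5,"dz":0,"jaw":1},{"wx":0,"wy":0,"wz":-0.018,"dx":0.04,"dy":-0.5,"dz":0,"jaw":1},{"wx":0,"wy":0,"wz":-0.018,"dx":0.04,"dy":-0.5,"dz":0,"jaw":1},{"wx":0,"wy":0,"wz":-0.018,"dx":0.04,"dy":-0.5,"dz":0,"jaw":1},{"wx":0,"wy":0,"wz":-0.018,"dx":0.04,"dy":-0.5,"dz":0,"jaw":1},{"wx":0,"wy":0,"wz":-0.018,"dx":0.04,"dy":-0.5,"dz":0,"jaw":1}]'
python3 - <<'E'
from h import *
stat()
E
```

```text
clock: 3.43
tool_pos: [0.577, -0.0485, 0.0133]
orientation: [[0.985, 0.174, 0.005], [0.174, -0.985, -0.001], [0.005, 0.002, -1.0]]
ft_force: [0.1, -2.2, 0.4]
opening: 0.0883
level wx 0.002 wy -0.005
t 3.43 tcp [ 0.577  -0.0485  0.0133] yaw 10.02 bay [  -0.6 -149.6] F [ 0.1 -2.2  0.4] open 0.0883 z [ 0.005 -0.001 -1.   ]
```

```bash
python3 -m crank '[{"wx":0.002,"wy":-0.005,"wz":-0.018,"dx":0.04,"dy":-0.47,"dz":0.2,"jaw":1},{"wx":0,"wy":0,"wz":-0.018,"dx":0.04,"dy":-0.47,"dz":0.1,"jaw":1},{"wx":0,"wy":0,"wz":-0.018,"dx":0.04,"dy":-0.47,"dz":0.1,"jaw":1},{"wx":0,"wy":0,"wz":-0.018,"dx":0.04,"dy":-0.47,"dz":0,"jaw":1},{"wx":0,"wy":0,"wz":-0.018,"dx":0.04,"dy":-0.47,"dz":0,"jaw":1},{"wx":0,"wy":0,"wz":-0.018,"dx":0.04,"dy":-0.47,"dz":0,"jaw":1},{"wx":0,"wy":0,"wz":-0.018,"dx":0.04,"dy":-0.47,"dz":0,"jaw":1},{"wx":0,"wy":0,"wz":-0.018,"dx":0.04,"dy":-0.47,"dz":0,"jaw":1},{"wx":0,"wy":0,"wz":-0.018,"dx":0.04,"dy":-0.47,"dz":0,"jaw":1},{"wx":0,"wy":0,"wz":-0.018,"dx":0.04,"dy":-0.47,"dz":0,"jaw":1}]'
python3 - <<'E'
from h import *
stat()
p,d=snap('top','top2')
c=p[135:235,245:375]; cv2.imwrite('pics/c2.png',cv2.resize(c,None,fx=6,fy=6)[:,:,::-1])
E
```

```text
clock: 4.27
tool_pos: [0.5706, 0.0015, 0.0106]
orientation: [[0.931, 0.365, 0.004], [0.365, -0.931, -0.001], [0.003, 0.003, -1.0]]
ft_force: [-0.1, -0.9, 1.1]
opening: 0.0881
level wx 0.003 wy -0.003
t 4.27 tcp [0.5706 0.0015 0.0106] yaw 21.43 bay [ -8.5 -99.8] F [-0.1 -0.9  1.1] open 0.0881 z [ 0.004 -0.001 -1.   ]
```

View pics/c2.png

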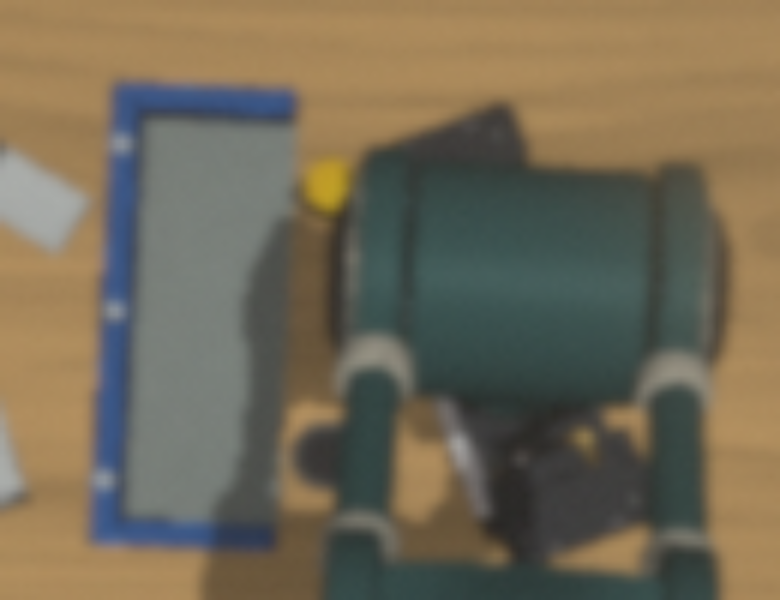

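```bash
python3 - <<'E'
from h import *
c=robot.camera_info('wrist');p,d=snap('wrist','w1');np.savez('pics/w1c.npz',**{k:np.array(v) for k,v in c.items() if k in 'KRt'})
print(c)
E
```

```text
{'K': array([[334.1401286 ,   0.        , 317.82483096],
       [  0.        , 334.1401286 , 198.75736269],
       [  0.        ,   0.        ,   1.        ]]), 'R': array([[ 0.92993022,  0.36771571,  0.00386497],
       [ 0.34753187, -0.88222527,  0.31764788],
       [ 0.12021389, -0.29404717, -0.94820087]]), 't': array([-0.53180113, -0.16800653,  0.1059983 ])}
```

View pics/w1.png

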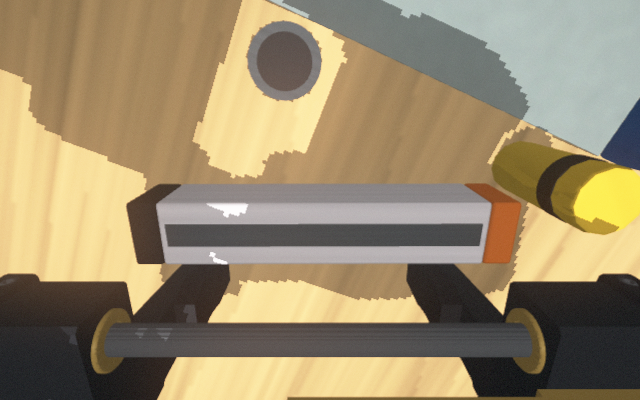

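```bash
cat >> h.py <<'E'
def rail_from(pts,n='wrist',z=.03):
    """pts: top-face corners px: orange pair, black pair"""
    w=[ray(n,u,v,z)[:2] for u,v in pts]; b=[tob(x) for x in w]
    o=(b[0]+b[1])/2;k=(b[2]+b[3])/2;t=o-k
    print('corners',[x.round(1).tolist() for x in b]);print('c',((o+k)/2).round(1),'th',np.rad2deg(np.arctan2(t[1],t[0])).round(1),'len',np.linalg.norm(t).round(1))
E
python3 - <<'E'
from h import *
rail_from([(522,203),(515,263),(127,203),(137,263)])
print('socket',tob(ray('wrist',285,61,0)),'mouth line',tob(ray('wrist',600,157,0)),tob(ray('wrist',275,0,0)),'post top',tob(ray('wrist',612,199,.055)))
stat()
E
```

```text
corners [[51.7, -32.1], [64.5, -56.1], [-93.2, -94.0], [-83.2, -119.0]]
c [-15.  -75.3] th 23.1 len 159.0
socket [-57.74320636 -19.61416401] mouth line [94.67329705 -0.10874643] [-69.96955986   0.35617241] post top [ 59.00777178 -18.06705039]
level wx 0.002 wy -0.003
t 4.37 tcp [0.57   0.0021 0.0103] yaw 21.41 bay [ -9.1 -99.2] F [0.6 0.5 0.4] open 0.0882 z [ 0.003 -0.001 -1.   ]
```

```bash
python3 -m crank '[{"wx":0,"wy":0,"wz":0,"dx":0,"dy":0.8,"dz":0,"jaw":1},{"wx":0.002,"wy":-0.003,"wz":-0.002,"dx":0,"dy":0.8,"dz":0,"jaw":0},{"wx":0,"wy":0,"wz":0,"dx":1.5,"dy":0,"dz":0,"jaw":0},{"wx":0,"wy":0,"wz":0,"dx":2,"dy":0,"dz":0,"jaw":0},{"wx":0,"wy":0,"wz":0,"dx":2,"dy":0,"dz":0,"jaw":0},{"wx":0,"wy":0,"wz":0,"dx":2,"dy":0,"dz":0,"jaw":0},{"wx":0,"wy":0,"wz":0,"dx":2,"dy":0,"dz":0,"jaw":0},{"wx":0,"wy":0,"wz":0,"dx":1.7,"dy":0,"dz":0,"jaw":0},{"wx":0,"wy":0,"wz":0,"dx":0,"dy":0,"dz":0,"jaw":0},{"wx":0,"wy":0,"wz":0,"dx":0,"dy":0,"dz":0,"jaw":0}]'
python3 - <<'E'
from h import *
stat()
p=pose()[0]; c=np.array([-15,-75.3]);a=np.deg2rad(23.1);d=tob(p)-c
print('s',d@[np.cos(a),np.sin(a)],'n',d@[-np.sin(a),np.cos(a)])
E
```

```text
clock: 5.2
tool_pos: [0.6819, 0.0226, 0.0056]
orientation: [[0.932, 0.363, -0.011], [0.363, -0.932, 0.002], [-0.009, -0.006, -1.0]]
ft_force: [-0.0, 0.1, -0.0]
opening: 0.0302
level wx -0.006 wy 0.009
t 5.2 tcp [0.6819 0.0226 0.0056] yaw 21.26 bay [102.2 -75.4] F [-0.   0.1 -0. ] open 0.0302 z [-0.011  0.002 -1.   ]
s 107.77727451381028 n -46.033514353842214
```

```bash
python3 -m crank '[{"wx":-0.006,"wy":0.009,"wz":0,"dx":0.2,"dy":0,"dz":-0.2,"jaw":0},{"wx":0,"wy":0,"wz":0,"dx":0,"dy":0,"dz":-0.2,"jaw":0},{"wx":0,"wy":0,"wz":0,"dx":0,"dy":0,"dz":0,"jaw":0},{"wx":0,"wy":0,"wz":0,"dx":0,"dy":0,"dz":0,"jaw":0},{"wx":0,"wy":0,"wz":0,"dx":0,"dy":0,"dz":0,"jaw":0},{"wx":0,"wy":0,"wz":0,"dx":0,"dy":-1,"dz":0,"jaw":0},{"wx":0,"wy":0,"wz":0,"dx":0,"dy":-1,"dz":0,"jaw":0},{"wx":0,"wy":0,"wz":0,"dx":0,"dy":-1,"dz":0,"jaw":0},{"wx":0,"wy":0,"wz":0,"dx":0,"dy":-0.7,"dz":0,"jaw":0},{"wx":0,"wy":0,"wz":0,"dx":0,"dy":0,"dz":0,"jaw":0}]'
python3 - <<'E'
from h import *
stat()
p=pose()[0]; c=np.array([-15,-75.3]);a=np.deg2rad(23.1);d=tob(p)-c
print('s',d@[np.cos(a),np.sin(a)],'n',d@[-np.sin(a),np.cos(a)])
E
```

```text
clock: 6.03
tool_pos: [0.6636, 0.0585, 0.009]
orientation: [[0.933, 0.36, -0.005], [0.36, -0.933, -0.0], [-0.005, -0.001, -1.0]]
ft_force: [0.4, -0.1, 0.0]
opening: 0.0008
level wx -0.001 wy 0.005
t 6.03 tcp [0.6636 0.0585 0.009 ] yaw 21.08 bay [ 82.8 -40. ] F [ 0.4 -0.1  0. ] open 0.0008 z [-0.005 -0.    -1.   ]
s 103.80954468238126 n -5.91471573399836
```

```bash
python3 -m crank '[{"wx":0,"wy":0.005,"wz":0,"dx":-0.5,"dy":0,"dz":0,"jaw":0},{"wx":0,"wy":0,"wz":0,"dx":-0.4,"dy":0,"dz":0,"jaw":0},{"wx":0,"wy":0,"wz":0,"dx":-0.4,"dy":0,"dz":0,"jaw":0},{"wx":0,"wy":0,"wz":0,"dx":-0.4,"dy":0,"dz":0,"jaw":0},{"wx":0,"wy":0,"wz":0,"dx":-0.4,"dy":0,"dz":0,"jaw":0},{"wx":0,"wy":0,"wz":0,"dx":-0.4,"dy":0,"dz":0,"jaw":0},{"wx":0,"wy":0,"wz":0,"dx":-0.4,"dy":0,"dz":0,"jaw":0},{"wx":0,"wy":0,"wz":0,"dx":0.5,"dy":0,"dz":0,"jaw":0},{"wx":0,"wy":0,"wz":0,"dx":0.8,"dy":0.5,"dz":0,"jaw":0},{"wx":0,"wy":0,"wz":0,"dx":0.2,"dy":1,"dz":0,"jaw":0}]'
python3 - <<'E'
from h import *
stat()
snap('wrist','w2')
E
```

```text
clock: 6.87
tool_pos: [0.6532, 0.0395, 0.0092]
orientation: [[0.932, 0.362, 0.0], [0.362, -0.932, 0.002], [0.001, -0.001, -1.0]]
ft_force: [0.4, 0.2, 0.2]
opening: 0.0009
level wx -0.001 wy -0.001
t 6.87 tcp [0.6532 0.0395 0.0092] yaw 21.2 bay [ 73.  -59.3] F [0.4 0.2 0.2] open 0.0009 z [ 0.     0.002 -1.   ]
```

View pics/w2.png

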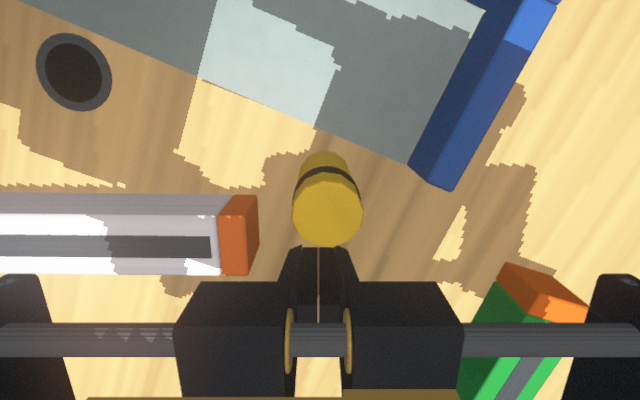

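```bash
python3 - <<'E'
from h import *
f=tob(ray('wrist',249,275,.03));b=tob(ray('wrist',250,214,.03)); l=tob(ray('wrist',0,275,.03))
print(f,b,l); t=(f-l)/np.linalg.norm(f-l); th=np.arctan2(t[1],t[0]); n=np.array([-t[1],t[0]])
c=(f+b)/2-80*t; print('th',np.rad2deg(th),'c',c,'width',(b-f)@n)
d=tob(pose()[0])-c; print('tcp s,n',d@t,d@n)
E
```

```text
[ 45.70197609 -67.38217527] [ 36.87705185 -40.87203998] [ -51.90260396 -108.54019165]
th 22.86423824984006 c [-32.42473418 -85.21102019] width 27.856098315407515
tcp s,n 107.53614378432407 -19.494367391166758
```

```bash
python3 -m crank '[{"wx":0,"wy":0,"wz":0,"dx":0,"dy":1.1,"dz":0,"jaw":0},{"wx":0,"wy":0,"wz":0,"dx":0,"dy":1.1,"dz":0,"jaw":0},{"wx":0,"wy":0,"wz":0,"dx":-2.2,"dy":0.1,"dz":0,"jaw":0},{"wx":0,"wy":0,"wz":0,"dx":-2.2,"dy":0,"dz":0,"jaw":1},{"wx":0,"wy":0,"wz":0,"dx":-2.2,"dy":0,"dz":0,"jaw":1},{"wx":0,"wy":0,"wz":0,"dx":-2.2,"dy":0,"dz":0,"jaw":1},{"wx":0,"wy":0,"wz":0,"dx":-2.0,"dy":0,"dz":0,"jaw":1},{"wx":0,"wy":0,"wz":0,"dx":0,"dy":0,"dz":0,"jaw":1},{"wx":0,"wy":0,"wz":0,"dx":0,"dy":0,"dz":0,"jaw":1},{"wx":0,"wy":0,"wz":0,"dx":0,"dy":0,"dz":0,"jaw":1}]'
python3 - <<'E'
from h import *
stat()
p=pose()[0]; c=np.array([-32.4,-85.2]);a=np.deg2rad(22.9);d=tob(p)-c
print('s',d@[np.cos(a),np.sin(a)],'n',d@[-np.sin(a),np.cos(a)])
E
```

```text
clock: 7.75
tool_pos: [0.5658, -0.0354, 0.0091]
orientation: [[0.934, 0.356, 0.006], [0.356, -0.934, -0.001], [0.006, 0.004, -1.0]]
ft_force: [-0.6, 0.6, 0.1]
opening: 0.0453
level wx 0.004 wy -0.006
t 7.75 tcp [ 0.5658 -0.0354  0.0091] yaw 20.87 bay [ -12.1 -136.8] F [-0.6  0.6  0.1] open 0.0453 z [ 0.006 -0.001 -1.   ]
s -1.4154055518960633 n -55.428994816705895
```

```bash
python3 -m crank '[{"wx":0.004,"wy":-0.006,"wz":-0.006,"dx":0.1,"dy":-0.5,"dz":0,"jaw":1},{"wx":0,"wy":0,"wz":0,"dx":0,"dy":-0.6,"dz":0,"jaw":1},{"wx":0,"wy":0,"wz":0,"dx":0,"dy":-0.5,"dz":0,"jaw":1},{"wx":0,"wy":0,"wz":0,"dx":0,"dy":-0.5,"dz":0,"jaw":1},{"wx":0,"wy":0,"wz":0,"dx":0,"dy":-0.5,"dz":0,"jaw":1},{"wx":0,"wy":0,"wz":0,"dx":0,"dy":-0.6,"dz":0,"jaw":1},{"wx":0,"wy":0,"wz":-0.017,"dx":0.03,"dy":-0.5,"dz":0,"jaw":1},{"wx":0,"wy":0,"wz":-0.017,"dx":0.03,"dy":-0.5,"dz":0,"jaw":1},{"wx":0,"wy":0,"wz":-0.017,"dx":0.03,"dy":-0.5,"dz":0,"jaw":1},{"wx":0,"wy":0,"wz":-0.017,"dx":0.03,"dy":-0.5,"dz":0,"jaw":1}]'
python3 - <<'E'
from h import *
stat()
p=pose()[0]; c=np.array([-32.4,-85.2]);a=np.deg2rad(22.9);d=tob(p)-c
print('s',d@[np.cos(a),np.sin(a)],'n',d@[-np.sin(a),np.cos(a)])
E
```

```text
clock: 8.58
tool_pos: [0.5534, 0.0192, 0.0103]
orientation: [[0.901, 0.433, 0.005], [0.433, -0.901, -0.001], [0.004, 0.003, -1.0]]
ft_force: [0.6, -1.1, -0.3]
opening: 0.0883
level wx 0.003 wy -0.004
t 8.58 tcp [0.5534 0.0192 0.0103] yaw 25.65 bay [-26.2 -82.6] F [ 0.6 -1.1 -0.3] open 0.0883 z [ 0.005 -0.001 -1.   ]
s 6.75580328297374 n -0.051435380571460604
```

```bash
python3 -m crank '[{"wx":0.003,"wy":-0.004,"wz":-0.017,"dx":0.03,"dy":-0.5,"dz":0,"jaw":1},{"wx":0,"wy":0,"wz":-0.017,"dx":0.03,"dy":-0.5,"dz":0.1,"jaw":1},{"wx":0,"wy":0,"wz":-0.017,"dx":0.03,"dy":-0.5,"dz":0,"jaw":1},{"wx":0,"wy":0,"wz":-0.017,"dx":0.03,"dy":-0.5,"dz":0,"jaw":1},{"wx":0,"wy":0,"wz":-0.017,"dx":0.03,"dy":-0.5,"dz":0,"jaw":1},{"wx":0,"wy":0,"wz":-0.017,"dx":0.03,"dy":-0.5,"dz":0,"jaw":1},{"wx":0,"wy":0,"wz":-0.017,"dx":0.03,"dy":-0.5,"dz":0,"jaw":1},{"wx":0,"wy":0,"wz":-0.017,"dx":0.03,"dy":-0.5,"dz":0,"jaw":1},{"wx":0,"wy":0,"wz":0,"dx":0,"dy":0.5,"dz":0,"jaw":1},{"wx":0,"wy":0,"wz":0,"dx":0,"dy":1,"dz":0,"jaw":1}]'
python3 - <<'E'
from h import *
stat()
snap('wrist','w3')
E
```

```text
clock: 9.42
tool_pos: [0.541, 0.0482, 0.0092]
orientation: [[0.824, 0.567, -0.001], [0.567, -0.824, 0.001], [-0.001, -0.001, -1.0]]
ft_force: [0.2, -0.6, 0.2]
opening: 0.0881
level wx -0.001 wy 0.001
t 9.42 tcp [0.541  0.0482 0.0092] yaw 34.55 bay [-39.4 -54. ] F [ 0.2 -0.6  0.2] open 0.0881 z [-0.001  0.001 -1.   ]
```

View pics/w3.png

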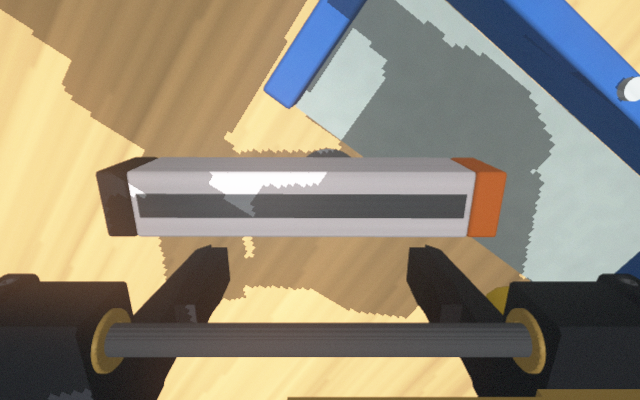

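```bash
python3 - <<'E'
from h import *
rail_from([(506,172),(500,237),(97,172),(108,236)])
E
```

```text
corners [[-8.7, 28.4], [9.4, 7.8], [-135.6, -64.6], [-120.5, -87.0]]
c [-63.8 -28.9] th 36.2 len 159.1
```

```bash
python3 -m crank '[{"wx":0,"wy":0,"wz":0,"dx":0,"dy":0.7,"dz":0,"jaw":0},{"wx":0,"wy":0,"wz":0,"dx":-2,"dy":0,"dz":0,"jaw":0},{"wx":0,"wy":0,"wz":0,"dx":-2,"dy":0,"dz":0,"jaw":0},{"wx":0,"wy":0,"wz":0,"dx":-2,"dy":0,"dz":0,"jaw":0},{"wx":0,"wy":0,"wz":0,"dx":-2,"dy":0,"dz":0,"jaw":0},{"wx":0,"wy":0,"wz":0,"dx":-2,"dy":0,"dz":0,"jaw":0},{"wx":0,"wy":0,"wz":0,"dx":-1.6,"dy":0,"dz":0,"jaw":0},{"wx":0,"wy":0,"wz":0,"dx":0,"dy":0,"dz":0,"jaw":0},{"wx":0,"wy":0,"wz":0,"dx":0,"dy":0,"dz":0,"jaw":0},{"wx":0,"wy":0,"wz":0,"dx":0,"dy":0,"dz":0,"jaw":0}]'
cat >> h.py <<'E'
def rel(cx,cy,th):
    a=np.deg2rad(th);d=tob(pose()[0])-[cx,cy]
    print('s %.1f n %.1f  yaw err %.2f'%(d@[np.cos(a),np.sin(a)],d@[-np.sin(a),np.cos(a)],np.rad2deg(pose()[0][3]-BA)-th))
E
python3 - <<'E'
from h import *
stat(); rel(-63.8,-28.9,36.2)
E
```

```text
clock: 10.3
tool_pos: [0.454, -0.0339, 0.0098]
orientation: [[0.829, 0.56, 0.005], [0.56, -0.829, 0.0], [0.005, 0.003, -1.0]]
ft_force: [0.3, -1.3, -0.2]
opening: 0.0233
level wx 0.003 wy -0.005
t 10.3 tcp [ 0.454  -0.0339  0.0098] yaw 34.03 bay [-123.9 -138.7] F [ 0.3 -1.3 -0.2] open 0.0233 z [ 0.005  0.    -1.   ]
s -113.3 n -53.1  yaw err -0.47
```

```bash
python3 -m crank '[{"wx":0.003,"wy":-0.005,"wz":-0.008,"dx":-0.2,"dy":-0.5,"dz":0,"jaw":0},{"wx":0,"wy":0,"wz":0,"dx":0,"dy":-1.2,"dz":0,"jaw":0},{"wx":0,"wy":0,"wz":0,"dx":0,"dy":-1.3,"dz":0,"jaw":0},{"wx":0,"wy":0,"wz":0,"dx":0,"dy":-1.3,"dz":0,"jaw":0},{"wx":0,"wy":0,"wz":0,"dx":0,"dy":-0.8,"dz":0,"jaw":0},{"wx":0,"wy":0,"wz":0,"dx":0,"dy":-0.2,"dz":0,"jaw":0},{"wx":0,"wy":0,"wz":0,"dx":0.4,"dy":0,"dz":0,"jaw":0},{"wx":0,"wy":0,"wz":0,"dx":0.4,"dy":0,"dz":0,"jaw":0},{"wx":0,"wy":0,"wz":0,"dx":0.3,"dy":0,"dz":0,"jaw":0},{"wx":0,"wy":0,"wz":0,"dx":0,"dy":0,"dz":0,"jaw":0}]'
python3 - <<'E'
from h import *
stat(); rel(-63.8,-28.9,36.2)
E
```

```text
clock: 11.13
tool_pos: [0.4333, 0.0225, 0.0107]
orientation: [[0.821, 0.571, 0.003], [0.571, -0.821, 0.0], [0.002, 0.001, -1.0]]
ft_force: [-0.5, -0.1, 1.0]
opening: 0.0004
level wx 0.001 wy -0.002
t 11.13 tcp [0.4333 0.0225 0.0107] yaw 34.79 bay [-146.3  -82.9] F [-0.5 -0.1  1. ] open 0.0004 z [ 0.003  0.    -1.   ]
s -98.5 n 5.2  yaw err 0.29
```

```bash
python3 -m crank '[{"wx":0,"wy":0,"wz":0.003,"dx":-0.2,"dy":0.5,"dz":0,"jaw":0},{"wx":0,"wy":0,"wz":0,"dx":0.5,"dy":0,"dz":0,"jaw":0},{"wx":0,"wy":0,"wz":0,"dx":0.5,"dy":0,"dz":0,"jaw":0},{"wx":0,"wy":0,"wz":0,"dx":0.5,"dy":0,"dz":0,"jaw":0},{"wx":0,"wy":0,"wz":0,"dx":0.5,"dy":0,"dz":0,"jaw":0},{"wx":0,"wy":0,"wz":0,"dx":0.5,"dy":0,"dz":0,"jaw":0},{"wx":0,"wy":0,"wz":0,"dx":0.5,"dy":0,"dz":0,"jaw":0},{"wx":0,"wy":0,"wz":0,"dx":0.5,"dy":0,"dz":0,"jaw":0},{"wx":0,"wy":0,"wz":0,"dx":0.5,"dy":0,"dz":0,"jaw":0},{"wx":0,"wy":0,"wz":0,"dx":0.5,"dy":0,"dz":0,"jaw":0}]'
python3 - <<'E'
from h import *
stat(); rel(-63.8,-28.9,36.2)
E
```

```text
clock: 11.97
tool_pos: [0.4739, 0.0425, 0.0101]
orientation: [[0.824, 0.566, -0.003], [0.566, -0.824, -0.001], [-0.003, -0.001, -1.0]]
ft_force: [-2.0, -2.5, 3.5]
opening: 0.0005
level wx -0.001 wy 0.003
t 11.97 tcp [0.4739 0.0425 0.0101] yaw 34.49 bay [-106.3  -61.6] F [-2.  -2.5  3.5] open 0.0005 z [-0.003 -0.001 -1.   ]
s -53.6 n -1.3  yaw err -0.01
```

```bash
python3 -m crank '[{"wx":0,"wy":0,"wz":0,"dx":-0.6,"dy":0,"dz":0,"jaw":0},{"wx":-0.001,"wy":0.003,"wz":0,"dx":-0.4,"dy":0.6,"dz":0,"jaw":0},{"wx":0,"wy":0,"wz":0,"dx":0,"dy":1.3,"dz":0,"jaw":0},{"wx":0,"wy":0,"wz":0,"dx":0,"dy":1.3,"dz":0,"jaw":0},{"wx":0,"wy":0,"wz":0,"dx":0,"dy":0.8,"dz":0,"jaw":0},{"wx":0,"wy":0,"wz":0,"dx":1,"dy":0.2,"dz":0,"jaw":0},{"wx":0,"wy":0,"wz":0,"dx":1.5,"dy":0,"dz":0,"jaw":0},{"wx":0,"wy":0,"wz":0,"dx":1.5,"dy":0,"dz":0,"jaw":0},{"wx":0,"wy":0,"wz":0,"dx":1,"dy":0,"dz":0,"jaw":0},{"wx":0,"wy":0,"wz":0,"dx":0,"dy":0,"dz":0,"jaw":0}]'
python3 - <<'E'
from h import *
stat(); rel(-28.4,-3,36.2)
E
```

```text
clock: 12.8
tool_pos: [0.5406, 0.0263, 0.0111]
orientation: [[0.828, 0.561, 0.009], [0.561, -0.828, 0.001], [0.008, 0.004, -1.0]]
ft_force: [-0.5, -0.3, -0.3]
opening: 0.0004
level wx 0.004 wy -0.008
t 12.8 tcp [0.5406 0.0263 0.0111] yaw 34.15 bay [-39.2 -75.9] F [-0.5 -0.3 -0.3] open 0.0004 z [ 0.009  0.001 -1.   ]
s -51.8 n -52.5  yaw err -0.35
```

```bash
python3 -m crank '[{"wx":0.004,"wy":-0.008,"wz":-0.006,"dx":-0.3,"dy":-0.9,"dz":0,"jaw":0},{"wx":0,"wy":0,"wz":0,"dx":0,"dy":-1,"dz":0,"jaw":0},{"wx":0,"wy":0,"wz":0,"dx":0,"dy":-0.9,"dz":0,"jaw":0},{"wx":0,"wy":0,"wz":0.03,"dx":0,"dy":-0.4,"dz":0.1,"jaw":0},{"wx":0,"wy":0,"wz":0.045,"dx":0,"dy":-0.45,"dz":0,"jaw":0},{"wx":0,"wy":0,"wz":0.045,"dx":0,"dy":-0.45,"dz":0,"jaw":0},{"wx":0,"wy":0,"wz":0.045,"dx":0,"dy":-0.45,"dz":0,"jaw":0},{"wx":0,"wy":0,"wz":0.045,"dx":0,"dy":-0.45,"dz":0,"jaw":0},{"wx":0,"wy":0,"wz":0.045,"dx":0,"dy":-0.45,"dz":0,"jaw":0},{"wx":0,"wy":0,"wz":0,"dx":0,"dy":0.8,"dz":0,"jaw":0}]'
python3 - <<'E'
from h import *
stat(); rel(-28.4,-3,36.2)
snap('wrist','w4')
E
```

```text
clock: 13.63
tool_pos: [0.5047, 0.0607, 0.0104]
orientation: [[0.94, 0.342, 0.001], [0.342, -0.94, -0.017], [-0.005, 0.016, -1.0]]
ft_force: [-0.6, 0.8, -0.8]
opening: 0.0005
level wx 0.016 wy 0.005
t 13.63 tcp [0.5047 0.0607 0.0104] yaw 19.99 bay [-76.  -42.6] F [-0.6  0.8 -0.8] open 0.0005 z [ 0.001 -0.017 -1.   ]
s -61.8 n -3.8  yaw err -14.51
```

View pics/w4.png

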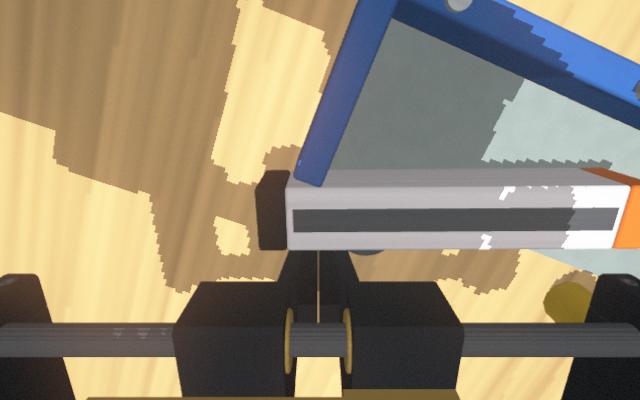

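```bash
python3 - <<'E'
from h import *
q=lambda u,v,z=.03: tob(ray('wrist',u,v,z))
bf,bb=q(257,249),q(258,188); f2=q(615,249)
t=(f2-bf)/np.linalg.norm(f2-bf); n=np.array([-t[1],t[0]]); c=(bf+bb)/2+80*t
th=np.rad2deg(np.arctan2(t[1],t[0]))
print(bf,bb,'w',(bb-bf)@n,'th',th,'c',c,'wallcorner',q(297,180,.032),q(322,186,.032)); rel(*c,th)
wc=np.array([-92,0]);print('wall inner corner n',(wc-c)@n,'outer',(np.array([-104,0])-c)@n,'s',(wc-c)@t)
e=c+80*t;print('orange corners',e+14*n,e-14*n)
E
```

```text
[-104.88747382  -36.01888596] [-112.96141471  -10.43974115] w 26.743861095648647 th 21.924481096234434 c [-34.71030022   6.64142168] wallcorner [-100.011616     -1.10738369] [-90.2450219    0.22961396]
s -56.5 n -31.1  yaw err -0.20
wall inner corner n 15.229975355128984 outer 19.7105856403225 s -55.62612725806573
orange corners [34.27646516 49.49963213] [44.73122249 23.52468171]
```

```bash
python3 -m crank '[{"wx":0.016,"wy":0.005,"wz":0,"dx":-0.3,"dy":0.2,"dz":0,"jaw":0},{"wx":0,"wy":0,"wz":0,"dx":-1.5,"dy":0,"dz":0,"jaw":0},{"wx":0,"wy":0,"wz":0,"dx":-1.5,"dy":0,"dz":0,"jaw":0},{"wx":0,"wy":0,"wz":0,"dx":-1.5,"dy":0,"dz":0,"jaw":0},{"wx":0,"wy":0,"wz":0,"dx":-0.8,"dy":0,"dz":0,"jaw":0},{"wx":0,"wy":0,"wz":0,"dx":0,"dy":0,"dz":0,"jaw":0},{"wx":0,"wy":0,"wz":0,"dx":0,"dy":-1,"dz":0,"jaw":0},{"wx":0,"wy":0,"wz":0,"dx":0,"dy":-1,"dz":0,"jaw":0},{"wx":0,"wy":0,"wz":0,"dx":0,"dy":-0.7,"dz":0,"jaw":0},{"wx":0,"wy":0,"wz":0,"dx":0,"dy":0,"dz":0,"jaw":0}]'
python3 - <<'E'
from h import *
stat(); rel(-34.7,6.6,21.9)
E
```

```text
clock: 14.52
tool_pos: [0.4352, 0.0702, 0.0104]
orientation: [[0.94, 0.342, -0.002], [0.342, -0.94, 0.004], [-0.0, -0.005, -1.0]]
ft_force: [-1.0, 0.5, -0.5]
opening: 0.0003
level wx -0.005 wy 0.000
t 14.52 tcp [0.4352 0.0702 0.0104] yaw 20.0 bay [-145.8  -35.2] F [-1.   0.5 -0.5] open 0.0003 z [-0.002  0.004 -1.   ]
s -118.7 n 2.7  yaw err -0.20
```

```bash
python3 -m crank '[{"wx":-0.005,"wy":0,"wz":-0.003,"dx":0.8,"dy":0.4,"dz":0,"jaw":0},{"wx":0,"wy":0,"wz":0,"dx":0.8,"dy":0.4,"dz":0,"jaw":0},{"wx":0,"wy":0,"wz":0,"dx":0.5,"dy":0,"dz":0,"jaw":0},{"wx":0,"wy":0,"wz":0,"dx":0.5,"dy":0,"dz":0,"jaw":0},{"wx":0,"wy":0,"wz":0,"dx":0.5,"dy":0,"dz":0,"jaw":0},{"wx":0,"wy":0,"wz":0,"dx":0.5,"dy":0,"dz":0,"jaw":0},{"wx":0,"wy":0,"wz":0,"dx":0.5,"dy":0,"dz":0,"jaw":0},{"wx":0,"wy":0,"wz":0,"dx":0.5,"dy":0,"dz":0,"jaw":0},{"wx":0,"wy":0,"wz":0,"dx":0.5,"dy":0,"dz":0,"jaw":0},{"wx":0,"wy":0,"wz":0,"dx":0.5,"dy":0,"dz":0,"jaw":0}]'
python3 - <<'E'
from h import *
stat(); rel(-34.7,6.6,21.9)
E
```

```text
clock: 15.35
tool_pos: [0.4953, 0.0836, 0.0095]
orientation: [[0.938, 0.347, -0.005], [0.347, -0.938, -0.002], [-0.005, 0.0, -1.0]]
ft_force: [-2.8, -1.4, 2.0]
opening: 0.0003
level wx 0.000 wy 0.005
t 15.35 tcp [0.4953 0.0836 0.0095] yaw 20.32 bay [-86.1 -19.9] F [-2.8 -1.4  2. ] open 0.0003 z [-0.005 -0.002 -1.   ]
s -57.6 n -5.5  yaw err 0.12
```

```bash
python3 -m crank '[{"wx":0,"wy":0,"wz":0,"dx":-0.6,"dy":0,"dz":0,"jaw":0},{"wx":0,"wy":0.005,"wz":0,"dx":-0.4,"dy":0.6,"dz":0,"jaw":0},{"wx":0,"wy":0,"wz":0,"dx":0,"dy":1.2,"dz":0,"jaw":0},{"wx":0,"wy":0,"wz":0,"dx":0,"dy":1.1,"dz":0,"jaw":0},{"wx":0,"wy":0,"wz":0,"dx":0,"dy":0.4,"dz":0,"jaw":0},{"wx":0,"wy":0,"wz":0,"dx":0.5,"dy":0,"dz":0,"jaw":0},{"wx":0,"wy":0,"wz":0,"dx":1.4,"dy":0,"dz":0,"jaw":0},{"wx":0,"wy":0,"wz":0,"dx":1.4,"dy":0,"dz":0,"jaw":0},{"wx":0,"wy":0,"wz":0,"dx":1,"dy":0,"dz":0,"jaw":0},{"wx":0,"wy":0,"wz":0,"dx":0,"dy":0,"dz":0,"jaw":0}]'
python3 - <<'E'
from h import *
stat(); rel(2.3,21.5,22)
E
```

```text
clock: 16.18
tool_pos: [0.5438, 0.0595, 0.0107]
orientation: [[0.939, 0.343, 0.007], [0.343, -0.939, 0.001], [0.007, 0.002, -1.0]]
ft_force: [-0.1, -0.4, -0.0]
opening: 0.0003
level wx 0.002 wy -0.007
t 16.18 tcp [0.5438 0.0595 0.0107] yaw 20.05 bay [-36.9 -42.6] F [-0.1 -0.4 -0. ] open 0.0003 z [ 0.007  0.001 -1.   ]
s -60.4 n -44.7  yaw err -0.25
```

```bash
python3 -m crank '[{"wx":0.002,"wy":-0.007,"wz":-0.004,"dx":0.1,"dy":-1,"dz":0,"jaw":0},{"wx":0,"wy":0,"wz":0,"dx":0.1,"dy":-1,"dz":0,"jaw":0},{"wx":0,"wy":0,"wz":0.03,"dx":0,"dy":-0.5,"dz":0,"jaw":0},{"wx":0,"wy":0,"wz":0.048,"dx":0,"dy":-0.5,"dz":0,"jaw":0},{"wx":0,"wy":0,"wz":0.048,"dx":0,"dy":-0.5,"dz":0,"jaw":0},{"wx":0,"wy":0,"wz":0.048,"dx":0,"dy":-0.5,"dz":0,"jaw":0},{"wx":0,"wy":0,"wz":0.048,"dx":0,"dy":-0.5,"dz":0,"jaw":0},{"wx":0,"wy":0,"wz":0.048,"dx":0,"dy":-0.5,"dz":0,"jaw":0},{"wx":0,"wy":0,"wz":0.048,"dx":0,"dy":-0.5,"dz":0,"jaw":0},{"wx":0,"wy":0,"wz":0,"dx":0,"dy":0.8,"dz":0,"jaw":0}]'
python3 - <<'E'
from h import *
stat()
snap('wrist','w5')
E
```

```text
clock: 17.02
tool_pos: [0.5236, 0.1122, 0.0102]
orientation: [[1.0, 0.026, -0.007], [0.026, -1.0, -0.002], [-0.007, 0.002, -1.0]]
ft_force: [-0.2, -1.0, -0.1]
opening: 0.0004
level wx 0.002 wy 0.007
t 17.02 tcp [0.5236 0.1122 0.0102] yaw 1.49 bay [-58.7   9.5] F [-0.2 -1.  -0.1] open 0.0004 z [-0.007 -0.002 -1.   ]
```

View pics/w5.png

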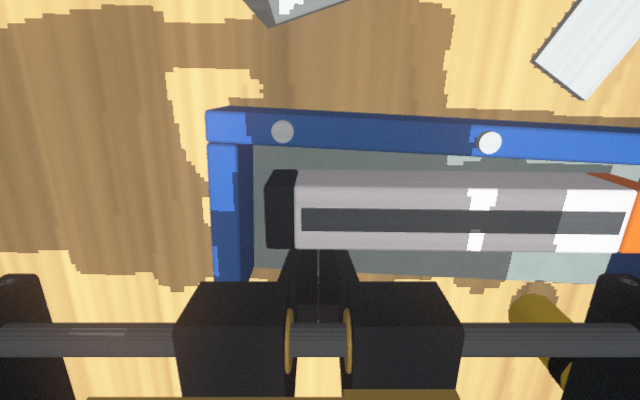

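```bash
python3 - <<'E'
from h import *
q=lambda u,v,z=.03: tob(ray('wrist',u,v,z))
bf,bb=q(266,248),q(266,187); f2=q(627,251)
t=(f2-bf)/np.linalg.norm(f2-bf); n=np.array([-t[1],t[0]]); c=(bf+bb)/2+80*t
th=np.rad2deg(np.arctan2(t[1],t[0]))
print(bf,bb,f2,'w',(bb-bf)@n,'th',th,'c',c,'back wall in',q(300,146,.032),q(560,158,.032)); rel(*c,th)
E
```

```text
[-80.47836579  24.61573501] [-80.73556525  51.18218022] [69.29993627 32.60051849] w 26.542466224696817 th 3.0515883868618716 c [-0.72040494 42.15776467] back wall in [-68.01292067  68.41168506] [28.89282865 69.77192598]
s -60.0 n -31.5  yaw err 0.25
```

```bash
python3 -m crank '[{"wx":0.002,"wy":0.007,"wz":0,"dx":0,"dy":1,"dz":0,"jaw":0},{"wx":0,"wy":0,"wz":0,"dx":0,"dy":2,"dz":0,"jaw":0},{"wx":0,"wy":0,"wz":0,"dx":0,"dy":2,"dz":-1,"jaw":0},{"wx":0,"wy":0,"wz":0,"dx":0,"dy":2,"dz":-3,"jaw":0},{"wx":0,"wy":0,"wz":0,"dx":0,"dy":2,"dz":-3,"jaw":0},{"wx":0,"wy":0,"wz":0,"dx":-2,"dy":2,"dz":-3,"jaw":0},{"wx":0,"wy":0,"wz":0,"dx":-1,"dy":3,"dz":-2.5,"jaw":0},{"wx":0,"wy":0,"wz":0,"dx":0,"dy":3.5,"dz":-2,"jaw":0},{"wx":0,"wy":0,"wz":0,"dx":0,"dy":3,"dz":-1.5,"jaw":0},{"wx":0,"wy":0,"wz":0,"dx":0,"dy":1,"dz":0,"jaw":0}]'
python3 - <<'E'
from h import *
stat()
p,d=snap('top','top3')
a=p[100:220,230:390]; cv2.imwrite('pics/c3.png',cv2.resize(a,None,fx=5,fy=5)[:,:,::-1])
E
```

```text
clock: 17.9
tool_pos: [0.4919, -0.1181, 0.1729]
orientation: [[0.999, 0.046, -0.008], [0.046, -0.999, -0.005], [-0.009, 0.005, -1.0]]
ft_force: [0.7, -0.3, 0.7]
opening: 0.0001
level wx 0.005 wy 0.009
t 17.9 tcp [ 0.4919 -0.1181  0.1729] yaw 2.63 bay [ -83.5 -221.7] F [ 0.7 -0.3  0.7] open 0.0001 z [-0.008 -0.005 -1.   ]
```

View pics/top3.png

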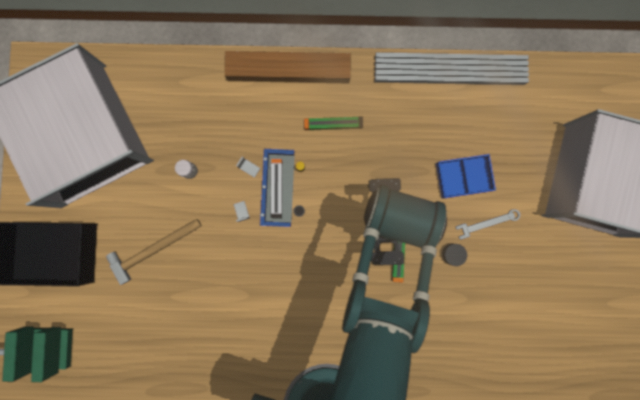

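The top view shows the rail flat inside the bay, spanning about (270–282, 157–217). The post at (300, 166) is clear of it, and the brackets, can, hammer, tray, wrench, weight and the visible green bar are where they were. The gripper is well away, so I'm handing in.

```bash
python3 - <<'E'
from workcell import robot
print(robot.hand_in())
E
```

```text
the job is handed in; nothing more can be done
None
```

The rail is lying flat inside the bay and the job is handed in, at about 18 s of the 67 s allowed.

**What I did:** I pushed the rail toward the mouth with both fingers against its long side, turning it as it went. Partway there its orange end was only 3–4 mm from the post. I slid the rail back about 20 mm along its length, then continued. After that I pushed the orange end in behind the post from the black end and swung the black end round with the shut fingers. I never gripped or lifted the rail.

**Last checks:**
- **Position:** the last wrist-camera measurement put the rail's middle about 42 mm into the bay and centred to within 1 mm, turned about 3°. Its front edge is at least 24 mm inside the mouth line. I did not square up the 3°.
- **Measurement error:** the rail's width measured 26.5 mm against the true 28 mm, so these figures are good to 1–2 mm.
- **Surroundings:** the final top view shows the post and the things I was told to leave alone where they started. The arm partly hides the nearer green bar in that view. I did not touch it knowingly.
- **Forces:** the readings I took while pushing were about 5 N or less. The arm finished clear of everything, about 17 cm above the bench.

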